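Seat the row of studs on a collar

ROBOT

A 6-joint arm with a two-finger parallel gripper is mounted at the origin on the work surface. World frame = base frame: x ahead of the robot, y to its left, z up, the work surface at z = 0. Lengths are in m, angles in degrees, forces in N, time in s.
With the tool pointing down it reaches from about 0.375 to 0.975 m from the base axis. Payload 3.8 kg.
Tool frame: the origin (TCP) lies between the finger pads, 19 mm behind the fingertips; this is the grasp point; z points along the fingers, y is the line along which they close (so a half turn about z gives the same grasp; the last joint's range is limited). The gripper opens to 88 mm and grips with 3 to 60 N. Pads are 18 mm wide; open, the fingers measure 123 mm over their backs; the gripper's body (75 mm by 187 mm) begins 45 mm behind the grasp point.
Start: joints at [-77.344, 15.12, 91.902, -0, 72.978, -2.114], TCP at [0.172, -0.653, 0.257] pointing down, gripper open.
Joint ranges: [-150.88, 150.88], [-54.13, 125.18], [17.81, 147.31], [-75.09, 255.09], [0, 152.58], [-146.25, 146.25]. Speed limits (degrees/s): [147.25, 147.25, 180, 180, 180, 180].

INTERFACE

Orientations are given as a 3x3 rotation matrix whose columns are the frame's x, y, z axes.
In Python, from workcell import env, get_image, calibration gives the robot as it stands. The module is installed in compiled form; this text tells all that it offers.
- The arm moves only by the tool servo_tool, never from a script. Its argument "motion" is a list of rows, each a list of 2 entries, a list of its own where there are three numbers: the shift along the world's x, y, z normalised to -1 to 1, where 1 is 0.4 m, then the turn, a rotation vector about the world's x, y, z normalised to -1 to 1, where 1 is 180 degrees. In form: [[[tx, ty, tz], [ax, ay, az]], ...]. A call has 1 to 5 rows; each row is the pose to reach, as a shift and turn from the pose commanded when the call began, turning the shorter way round; what a row does not reach only later rows make up. A row lasts 1/8 s, in which the tool goes at most 62.5 mm and 10.7 degrees, less where a joint would pass 70% of its speed; a pose out of reach is approached as far as the arm can. A call with a number of a shift or a turn outside -1 to 1 is refused whole. A call with a gripper value outside its range is refused whole. "claw" is the closure, from 0 (fully open) to 1 (shut), set as the call begins (left out, the last holds). The fingers move at their own pace and stop on an object; "squeeze" is the grip in N (left out, the last holds). Time passes only in rows, so rows that repeat a pose let the fingers close. It gives the time, the measured TCP pose, the force, the opening and the grip force at its end, in the units of the state.
- env.get_obs(): the state, without advancing time (a new reading comes with each control period).
- get_image(name): name is "side" or "top" or "wrist"; returns (picture, depth): 480x640x3 uint8, red, green, blue; 480x640 float32, m along the optical axis (not along the pixel's ray), 0 where there is no reading.
- calibration(name): a dict with "camera_matrix" (3x3 intrinsics, pixels), "world_to_cam" (4x4, takes a point from world to camera coordinates); the wrist camera has in their place "T_tool_cam" (4x4, takes a point from camera to tool coordinates, whose origin is the TCP and whose axes are the flange's). Camera axes: x right, y down, z forward; pixel columns grow to the right and rows downward; lengths in m; the calibration is good to about 2 mm. A picture is of the moment at which its call begins: read the wrist's pose just before it. calibration takes no time and is no camera call.
- env.job_done(): hands the job in; it is judged then, once.
The state is a dict: "time_s": time; "joint_pos": joint angles; "qd": joint speeds; "effort": joint torques, N m; "tcp_pos": TCP position; "orientation": TCP orientation; "contact_force": force on the tool from outside, world axes, zero at the start; "torque": the same for the moment, N m; "gripper_width": opening from 0.0 (shut) to 1.0 (fully open); "gripper_force": force on a finger pad.
Only numpy, scipy, OpenCV 4.12 (cv2) and the standard library are available. Lean on these libraries where they do the work, as an engineer would, in place of code of your own. Each camera call takes 0.05 s, during which the arm holds its last target. There are 200 camera calls.

TASK

Starting at the red stud, run your fingertips along the curve of the brass collar on the seating block and press the five stone-like studs fully home one after the other, in the order they stand. Do it in one low, light stroke that follows the collar, the fingertips staying within about 2 cm above it from the first stud to the last, then move clear. Nothing is to be picked up: the block stays where it lies, and the ring, jar, tools and mug around it are left alone.

Things in the scene. Friction and masses are not known exactly. Their poses are not given: they have to be found in the camera images.
- jig: heavy block lying loose on the table (about 4.5 kg): steel base, wooden deck, 220 x 130 mm (its x by y), deck top 35 mm above its origin, the centre of its underside; z up. Fixed on the deck is a curved brass collar, 40 mm wide, 3 mm thick (top at 38 mm), bulging to +y, with five low faceted studs along its middle; stud 1 is at the -x end, stud 5 at the +x end
- arc_centre (a point): centre of the collar's arc, at the height of the collar's top, 75 mm to -y of the block's middle (axes as the block's). The stud centres lie 120 mm from it horizontally, 22 degrees of arc (46 mm) apart, stud 3 straight to +y
- stud1 (a joint): how far the first (red) stud is pressed in, m: 0 proud (crown 5 mm above the collar), 0.004 home at a hard stop (crown 1 mm above the collar, level with its copper bezel ring). Takes about 2 N, stays where left. 32 mm across, a flat cone sloping 22 degrees: a finger sliding over it at the height of the home crown also pushes it home
- stud1_crown (a point): top of the first (red) stud, the only red stud; moves with it
- stud2 (a joint): how far the second stud is pressed in, m: 0 proud (crown 5 mm above the collar), 0.004 home at a hard stop (crown 1 mm above the collar, level with its copper bezel ring). Takes about 2 N, stays where left. 32 mm across, a flat cone sloping 22 degrees: a finger sliding over it at the height of the home crown also pushes it home
- stud2_crown (a point): top of the second stud, the blue stud; moves with it
- stud3 (a joint): how far the third (middle) stud is pressed in, m: 0 proud (crown 5 mm above the collar), 0.004 home at a hard stop (crown 1 mm above the collar, level with its copper bezel ring). Takes about 2 N, stays where left. 32 mm across, a flat cone sloping 22 degrees: a finger sliding over it at the height of the home crown also pushes it home
- stud3_crown (a point): top of the third (middle) stud, the blue stud; moves with it
- stud4 (a joint): how far the fourth stud is pressed in, m: 0 proud (crown 5 mm above the collar), 0.004 home at a hard stop (crown 1 mm above the collar, level with its copper bezel ring). Takes about 2 N, stays where left. 32 mm across, a flat cone sloping 22 degrees: a finger sliding over it at the height of the home crown also pushes it home
- stud4_crown (a point): top of the fourth stud, the blue stud; moves with it
- stud5 (a joint): how far the fifth (last) stud is pressed in, m: 0 proud (crown 5 mm above the collar), 0.004 home at a hard stop (crown 1 mm above the collar, level with its copper bezel ring). Takes about 2 N, stays where left. 32 mm across, a flat cone sloping 22 degrees: a finger sliding over it at the height of the home crown also pushes it home
- stud5_crown (a point): top of the fifth (last) stud, the blue stud; moves with it
- ring: brass finger ring, 23 mm across, 5 mm high, lying on the block's deck on the hollow side of the collar; leave alone; origin under its centre
- jar: small lidded glass jar, 40 mm across, 50 mm high, standing off the block's +x end; leave alone; origin under its centre
- pliers: red-handled pliers, about 120 mm long, 15 mm high, lying beside the block on the bulging side of the collar; leave alone; origin at the pivot, jaws to its +x
- hammer: small hammer, 170 mm long, lying off the block's -x end; leave alone; origin under the middle of its length
- mug: white mug, 80 mm across, 90 mm high, off to the robot's left; leave alone; origin under its centre
- mandrel: steel ring mandrel standing on a 60 mm foot, 150 mm high, off to the robot's right; leave alone; origin under its centre

How it is judged (in metres and radians):
On the way, in this order (a step that is already met when the one before it is completed fails the run):
1. the first (red) stud is pressed home by the fingertips (value of joint stud1 above 0.0028 m and contact force between the fingers and jig above 0.2 N), for 0.02 s.
2. the second stud is pressed home by the fingertips (value of joint stud2 above 0.0028 m and contact force between the fingers and jig above 0.2 N), for 0.02 s.
3. the third (middle) stud is pressed home by the fingertips (value of joint stud3 above 0.0028 m and contact force between the fingers and jig above 0.2 N), for 0.02 s.
4. the fourth stud is pressed home by the fingertips (value of joint stud4 above 0.0028 m and contact force between the fingers and jig above 0.2 N), for 0.02 s.
5. the fifth (last) stud is pressed home by the fingertips (value of joint stud5 above 0.0028 m and contact force between the fingers and jig above 0.2 N), for 0.02 s.
At the end, for the whole second after the job is handed in: all five studs are pressed in by more than 2.8 of their 4 mm; the block rests on the table within 20 mm of where it lay; ring, jar, pliers, hammer, mug and mandrel are within 25 mm of where they were (value of joint each of stud1, stud2, stud3, stud4, stud5 above 0.0028 m and height (world z) of jig below 0.006 m and distance of jig from where it was at the start of the episode below 0.02 m and linear speed of jig below 0.01 m/s and distance of each of ring, jar, pliers, hammer, mug, mandrel from where it was at the start of the episode below 0.025 m); the robot touches nothing.
It fails at once if a stud is pressed home before the one ahead of it in the row ((value of joint stud2 above 0.0028 m and value of joint stud1 below 0.0028 m) or (value of joint stud3 above 0.0028 m and value of joint stud2 below 0.0028 m) or (value of joint stud4 above 0.0028 m and value of joint stud3 below 0.0028 m) or (value of joint stud5 above 0.0028 m and value of joint stud4 below 0.0028 m)).
It fails at once if between the first stud and the last, the fingertips leave the collar (TCP more than 70 mm above its top, or more than 30 mm to either side of the row) (value of joint stud1 above 0.0028 m and value of joint stud5 below 0.0028 m and (z of the grasp point in the frame of arc_centre above 0.07 m or horizontal distance between the grasp point and arc_centre below 0.09 m or horizontal distance between the grasp point and arc_centre above 0.15 m)).
It fails at once if the fingers bear on the block or its studs with more than 40 N (contact force between the fingers and jig above 40 N).
It fails at once if the block is lifted by 6 mm or shoved by 20 mm (not (height (world z) of jig below 0.006 m) or not (distance of jig from where it was at the start of the episode below 0.02 m)).
It fails at once if a bystander is knocked, carried or lifted: moved by more than 25 mm (distance of any of ring, jar, pliers, hammer, mug, mandrel from where it was at the start of the episode above 0.025 m).
It also fails if it takes over 45 s, if anything falls off the work surface, if the arm or the gripper's body presses on something with over 40 N, if the wrist force passes 120 N, or if a joint passes its speed limit or range.

## Working session

There is one attempt and no reset: what is moved stays moved. The work goes in short steps, Python scripts to look and compute and a tool call to move; the robot and the scene stay as the last step left them, time stands still between calls to the robot, and variables do not carry over. Pictures are saved under pics/ and viewed, at most 10 in all, crops included, and the job is handed in when it is done.

Besides the shell and the picture viewer there is one more tool, called after "Call:" as name(argument=value, ...) on one line, values as JSON. servo_tool: Moves the arm, as the interface text tells. Scaled input: -1 to 1 covers 0.4 m each way for a shift and 180 degrees each way for a turn. Its arguments: {"type":"object","properties":{"motion":{"type":"array","items":{"type":"array"}},"claw":{"type":"number"},"squeeze":{"type":"number"}},"required":["motion"]}

```bash
mkdir -p pics; python3 - <<'E'
from workcell import env,get_image,calibration
import cv2,numpy as np
o=env.get_obs();print(o)
for n in("top","side"):
    im,d=get_image(n);cv2.imwrite(f"pics/{n}0.png",im[:,:,::-1]);np.savez(f"{n}0.npz",im=im,d=d)
    print(n,calibration(n))
print(calibration("wrist"))
E
```

```text
{'time_s': 0.0, 'joint_pos': array([-7.73423768e+01,  1.51682660e+01,  9.19801240e+01, -7.53341303e-04,
        7.29771804e+01, -2.11625784e+00]), 'qd': array([ 0.00809767, -0.12965126, -0.03229714,  0.02416229, -0.03852823,
       -0.01385304]), 'effort': array([ 1.57387247e-03, -5.02106524e+01, -3.56870341e+01,  7.29834870e-02,
        2.93568650e-02, -1.80347424e-04]), 'tcp_pos': array([ 0.17195435, -0.65204616,  0.25610911]), 'orientation': array([[ 9.66938768e-01,  2.55008189e-01, -4.92503248e-04],
       [ 2.55008655e-01, -9.66936412e-01,  2.13559588e-03],
       [ 6.83751150e-05, -2.19058304e-03, -9.99997598e-01]]), 'contact_force': array([-0.22789118, -0.12832904,  0.58071691]), 'torque': array([-0.035809  , -0.01031429,  0.01923688]), 'gripper_force': 0.0, 'gripper_width': 0.9985827563384292}
top {'camera_matrix': array([[456.78065896,   0.        , 316.69196989],
       [  0.        , 456.78065896, 240.98889475],
       [  0.        ,   0.        ,   1.        ]]), 'world_to_cam': array([[ 0.02962858, -0.99947671,  0.01297867,  0.01635021],
       [-0.99244163, -0.03096202,
[... 420 characters left out ...]
286597,  0.52009359, -0.79073398,  0.20861832],
       [ 0.43659404, -0.65942888, -0.61199608,  1.08733443],
       [ 0.        ,  0.        ,  0.        ,  1.        ]])}
{'camera_matrix': array([[372.67592012,   0.        , 321.64238955],
       [  0.        , 372.67592012, 235.50304643],
       [  0.        ,   0.        ,   1.        ]]), 'T_tool_cam': array([[ 1.94249413e-04, -9.52788343e-01, -3.03635203e-01,
         8.02350230e-02],
       [ 9.99999379e-01,  5.18265940e-04, -9.86540595e-04,
        -8.14461037e-04],
       [ 1.09732816e-03, -3.03634823e-01,  9.52787852e-01,
        -1.27642998e-01],
       [ 0.00000000e+00,  0.00000000e+00,  0.00000000e+00,
         1.00000000e+00]])}
```

View pics/top0.png

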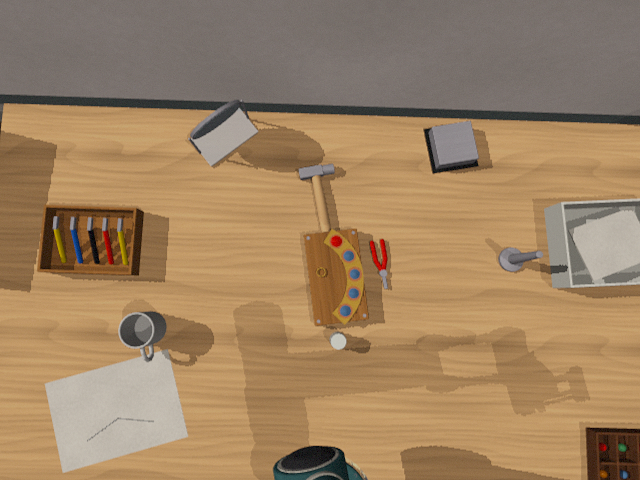

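View pics/side0.png

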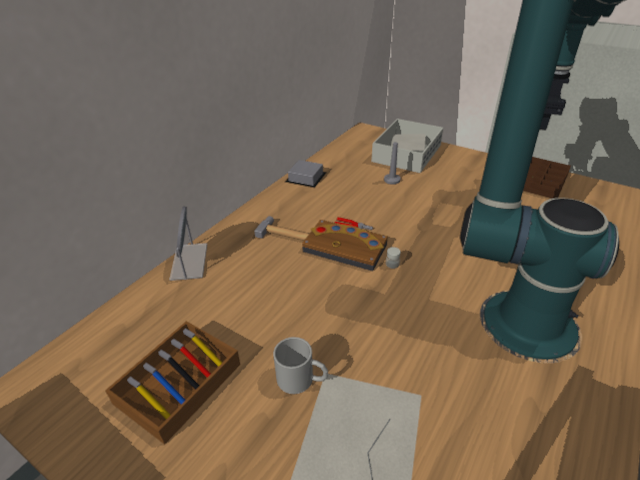

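The top view shows the red stud at (337,241) and the blue studs at about (348,256), (355,274), (353,294) and (345,311). The ring is at (321,272), the jar at (338,342) and the pliers at (380,262). The side view agrees.

```bash
cat > h.py <<'E'
import numpy as np,cv2
from scipy.optimize import least_squares
from workcell import env,get_image,calibration
def cast(px,K,Twc,z):   # Twc cam->world
    r=Twc[:3,:3]@np.linalg.inv(K)@[px[0],px[1],1.]
    return (Twc[:3,3]+r*(z-Twc[2,3])/r[2])[:2]
def blobs(im,K,Twc,z,near,rad,amin):
    h=cv2.cvtColor(im,cv2.COLOR_RGB2HSV)
    red=cv2.inRange(h,(0,170,90),(6,255,255))|cv2.inRange(h,(174,170,90),(180,255,255))
    blue=cv2.inRange(h,(98,80,50),(125,255,255))
    out=[]
    for n,m in(("r",red),("b",blue)):
        c,l,s,ce=cv2.connectedComponentsWithStats(m)
        for i in range(1,c):
            p=cast(ce[i],K,Twc,z)
            if s[i,4]>=amin and np.hypot(*(p-near))<rad: out.append((n,s[i,4],ce[i].round(1),p.round(4)))
    return out
def fit(P):  # studs 1..5 -> centre, angle of block x axis
    a=np.radians(90+22*np.array([2,1,0,-1,-2])); M=0.12*np.c_[np.cos(a),np.sin(a)]
    f=lambda v:(M@np.array([[np.cos(v[2]),np.sin(v[2])],[-np.sin(v[2]),np.cos(v[2])]])+v[:2]-P)
    t0=np.arctan2(*(P[4]-P[0])[::-1])
    r=least_squares(lambda v:f(v).ravel(),[*P[2],t0])
    return r.x,f(r.x)+P,f(r.x)
E
python3 - <<'E'
from h import *
for n,zz in(("top",.040),("side",.040)):
    c=calibration(n);im=np.load(n+"0.npz")["im"]
    for b in blobs(im,c["camera_matrix"],np.linalg.inv(c["world_to_cam"]),zz,np.array([.53,-.06]),.12,8):print(n,b)
E
```

```text
top ('r', np.int32(97), array([335.8, 240.9]), array([ 0.6154, -0.0109]))
top ('r', np.int32(271), array([379. , 254.7]), array([ 0.5852, -0.1153]))
top ('b', np.int32(71), array([348.4, 255.4]), array([ 0.5812, -0.0418]))
top ('b', np.int32(62), array([354.3, 273.7]), array([ 0.5379, -0.0568]))
top ('b', np.int32(65), array([353.1, 292.9]), array([ 0.4924, -0.055 ]))
top ('b', np.int32(79), array([345.1, 310.4]), array([ 0.4508, -0.0368]))
side ('r', np.int32(104), array([347. , 221.6]), array([ 0.5658, -0.0865]))
side ('r', np.int32(38), array([320.5, 229. ]), array([ 0.6142, -0.0116]))
side ('b', np.int32(20), array([335.5, 227.5]), array([ 0.5798, -0.0418]))
side ('b', np.int32(19), array([350.4, 229.4]), array([ 0.5367, -0.0571]))
side ('b', np.int32(22), array([363.8, 234.6]), array([ 0.4905, -0.0557]))
side ('b', np.int32(25), array([373.2, 242.5]), array([ 0.4495, -0.0368]))
```

Call:
servo_tool(motion=[[[0.45,0.74,0],[0,0,0]],[[0.45,0.74,0],[0,0,0]],[[0.45,0.74,0],[0,0,0]],[[0.45,0.74,0],[0,0,0]],[[0.45,0.74,0],[0,0,0]]], claw=1, squeeze=10)

```text
time_s: 0.72
tcp_pos: [0.335, -0.3836, 0.257]
orientation: [[0.967, 0.254, -0.0], [0.254, -0.967, 0.0], [0.0, -0.0, -1.0]]
contact_force: [0.6, 0.8, -0.5]
gripper_width: 0.453
gripper_force: 0.0
```

Call:
servo_tool(motion=[[[0.45,0.74,0],[0,0,0]],[[0.45,0.74,0],[0,0,0]],[[0.45,0.74,0],[0,0,0]],[[0.45,0.74,0],[0,0,0]],[[0.45,0.74,0],[0,0,0]]])

```text
time_s: 1.35
tcp_pos: [0.4973, -0.1167, 0.2572]
orientation: [[0.967, 0.255, -0.0], [0.255, -0.967, -0.0], [-0.0, 0.0, -1.0]]
contact_force: [-0.3, -1.3, 0.4]
gripper_width: 0.005
gripper_force: 0.0
```

Call:
servo_tool(motion=[[[0,0,0],[0,0,0]],[[0,0,0],[0,0,0]],[[0,0,0],[0,0,0]]])

```text
time_s: 1.72
tcp_pos: [0.4961, -0.1198, 0.2571]
orientation: [[0.967, 0.253, -0.001], [0.253, -0.967, -0.0], [-0.001, -0.0, -1.0]]
contact_force: [-0.2, 0.0, -0.2]
gripper_width: 0.006
gripper_force: 0.0
```

```bash
cat > w.py <<'E'
from h import *
import sys
o=env.get_obs();im,d=get_image("wrist");cv2.imwrite(f"pics/{sys.argv[1]}.png",im[:,:,::-1])
c=calibration("wrist");T=np.eye(4);T[:3,:3]=o["orientation"];T[:3,3]=o["tcp_pos"];T=T@c["T_tool_cam"]
B=blobs(im,c["camera_matrix"],T,.041,np.array([.53,-.045]),.11,150)
for b in B:print(b)
print(o["time_s"],o["tcp_pos"].round(4),o["orientation"].round(4).tolist(),o["contact_force"].round(2),o["gripper_width"])
E
python3 w.py w1
```

```text
('r', np.int32(971), array([230.6,  36.6]), array([ 0.6153, -0.0095]))
('r', np.int32(1959), array([345.7, 104.2]), array([ 0.5886, -0.1161]))
('b', np.int32(691), array([258.3,  89. ]), array([ 0.5814, -0.0399]))
('b', np.int32(537), array([265.5, 143.3]), array([ 0.5385, -0.0554]))
('b', np.int32(481), array([253.5, 191.2]), array([ 0.4931, -0.0537]))
('b', np.int32(490), array([225.9, 227.7]), array([ 0.4515, -0.0351]))
1.725 [ 0.4961 -0.1198  0.2571] [[0.9674, 0.2532, -0.0007], [0.2532, -0.9674, -0.0002], [-0.0007, -0.0, -1.0]] [-0.23  0.01 -0.2 ] 0.006274350682230544
```

View pics/w1.png

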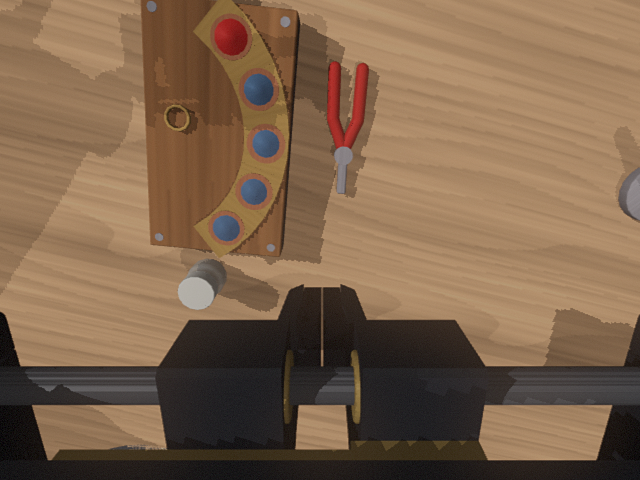

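```bash
python3 - <<'E'
from h import *
P=np.mean([[[.6154,-.0109],[.5812,-.0418],[.5379,-.0568],[.4924,-.055],[.4508,-.0368]],
[[.6142,-.0116],[.5798,-.0418],[.5367,-.0571],[.4905,-.0557],[.4495,-.0368]],
[[.6153,-.0095],[.5814,-.0399],[.5385,-.0554],[.4931,-.0537],[.4515,-.0351]]],0)
v,Q,r=fit(P);print(v[:2],np.degrees(v[2]),"res mm\n",(r*1e3).round(1))
a=np.radians(np.arange(134,41,-4.4))+v[2]
X=v[:2]+.12*np.c_[np.cos(a),np.sin(a)]
o=env.get_obs()["tcp_pos"]
print("to stud1",(X[0]-o[:2])/.4,"z to .075",(.075-o[2])/.4)
for k in range(4):print(k+1,((X[5*k+1:5*k+6]-X[5*k])/.4).round(4).tolist(),X[5*k].round(4))
print(X[20])
E
```

```text
[0.51945706 0.06196125] -171.20356616721253 res mm
 [[ 0.1  0.1]
 [ 0.1  0. ]
 [ 0.1 -0.2]
 [ 0.  -0.1]
 [-0.3  0.1]]
to stud1 [0.29725796 0.27352694] z to .075 -0.4555623225909237
1 [[-0.0146, -0.0178], [-0.0306, -0.0344], [-0.0477, -0.0498], [-0.066, -0.0638], [-0.0854, -0.0763]] [ 0.615  -0.0106]
2 [[-0.0202, -0.011], [-0.0412, -0.0205], [-0.0629, -0.0283], [-0.0851, -0.0344], [-0.1077, -0.0388]] [ 0.5809 -0.0411]
3 [[-0.0229, -0.0026], [-0.0459, -0.0035], [-0.0689, -0.0026], [-0.0918, 0.0], [-0.1144, 0.0044]] [ 0.5378 -0.0566]
4 [[-0.0222, 0.0061], [-0.0439, 0.0139], [-0.0649, 0.0234], [-0.0851, 0.0344], [-0.1044, 0.0469]] [ 0.492  -0.0549]
[ 0.45027908 -0.03609183]
```

Call:
servo_tool(motion=[[[0.297,0.274,0],[0,0,0]],[[0.297,0.274,0],[0,0,0]],[[0.297,0.274,0],[0,0,0]],[[0.297,0.274,-0.25],[0,0,0]],[[0.297,0.274,-0.4],[0,0,0]]])

```text
time_s: 2.4
tcp_pos: [0.6169, -0.0103, 0.1322]
orientation: [[0.967, 0.254, 0.003], [0.254, -0.967, -0.0], [0.003, 0.001, -1.0]]
contact_force: [-0.1, -0.9, -1.0]
gripper_width: 0.007
gripper_force: 0.0
```

Call:
servo_tool(motion=[[[0,0,-0.055],[0,0,0]],[[0,0,-0.055],[0,0,0]],[[0,0,-0.055],[0,0,0]],[[0,0,-0.055],[0,0,0]]])

```text
time_s: 2.9
tcp_pos: [0.6173, -0.0097, 0.1129]
orientation: [[0.967, 0.254, 0.004], [0.254, -0.967, -0.0], [0.004, 0.001, -1.0]]
contact_force: [-0.7, -0.7, 1.4]
gripper_width: 0.006
gripper_force: 0.0
```

```bash
python3 w.py w2
```

```text
('r', np.int32(1626), array([321.8, 264.8]), array([ 0.6163, -0.009 ]))
('r', np.int32(803), array([448.2, 294.3]), array([ 0.6172, -0.0861]))
('r', np.int32(1192), array([482.4, 305. ]), array([ 0.6158, -0.1083]))
('b', np.int32(496), array([335.8, 438.9]), array([ 0.496 , -0.0505]))
2.9 [ 0.6173 -0.0097  0.1129] [[0.9671, 0.2542, 0.0042], [0.2542, -0.9672, -0.0002], [0.004, 0.0013, -1.0]] [-0.67 -0.66  1.39] 0.005953037229073865
```

View pics/w2.png

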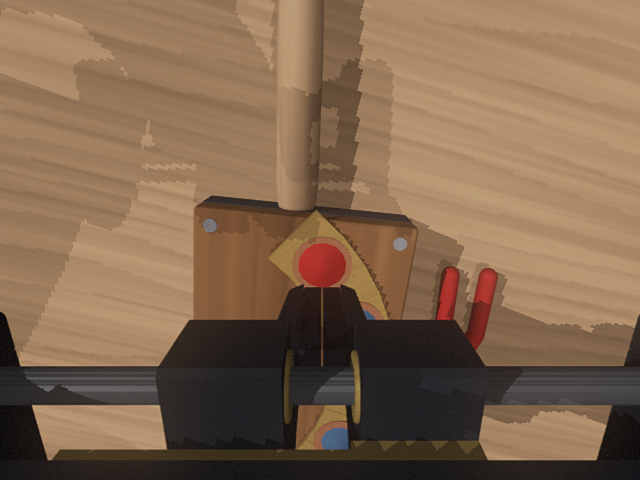

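The red stud sits at (322,265), just ahead of the fingertips, so the tool is centred on it laterally. I'll keep descending in small steps.

Call:
servo_tool(motion=[[[0,0,-0.05],[0,0,0]],[[0,0,-0.05],[0,0,0]],[[0,0,-0.05],[0,0,0]],[[0,0,-0.05],[0,0,0]]])

```text
time_s: 3.45
tcp_pos: [0.6158, -0.009, 0.0905]
orientation: [[0.967, 0.255, 0.0], [0.255, -0.967, -0.0], [0.0, 0.0, -1.0]]
contact_force: [-0.0, 0.7, -0.1]
gripper_width: 0.005
gripper_force: 0.0
```

Call:
servo_tool(motion=[[[0,0,0],[0,0,0]],[[0,0,0],[0,0,0]],[[0,0,0],[0,0,0]]])

```text
time_s: 3.82
tcp_pos: [0.6157, -0.0091, 0.0905]
orientation: [[0.967, 0.255, 0.0], [0.255, -0.967, -0.0], [0.0, 0.0, -1.0]]
contact_force: [0.1, -0.4, 0.0]
gripper_width: 0.004
gripper_force: 0.0
```

```bash
python3 - <<'E'
from h import *
o=env.get_obs();print(o["time_s"],o["tcp_pos"],o["joint_pos"],o["qd"],o["orientation"],o["contact_force"])
E
```

```text
3.825 [ 0.61568829 -0.00909475  0.09053839] [-3.16398553e+00  1.74722153e+01  1.07795462e+02  2.95137530e-04
  5.47227121e+01  7.20664596e+01] [-0.00781761 -0.05102766  0.01292003 -0.03714874  0.01971714 -0.07723715] [[ 9.66959733e-01  2.54929103e-01  1.67707191e-04]
 [ 2.54929107e-01 -9.66959746e-01 -5.05892238e-06]
 [ 1.60876436e-04  4.76452187e-05 -9.99999986e-01]] [ 0.07011743 -0.39652583  0.03323329]
```

Call:
servo_tool(motion=[[[-0.001,-0.002,-0.03],[0,0,0]],[[-0.001,-0.002,-0.06],[0,0,0]],[[-0.001,-0.002,-0.065],[0,0,0]],[[-0.001,-0.002,-0.065],[0,0,0]]])

```text
time_s: 4.32
tcp_pos: [0.6148, -0.0099, 0.0637]
orientation: [[0.967, 0.255, -0.001], [0.255, -0.967, 0.0], [-0.001, -0.0, -1.0]]
contact_force: [-0.3, 0.6, 1.0]
gripper_width: 0.006
gripper_force: 0.0
```

Call:
servo_tool(motion=[[[0,0,-0.003],[0,0,0]],[[0,0,-0.006],[0,0,0]],[[0,0,-0.009],[0,0,0]],[[0,0,-0.009],[0,0,0]]])

```text
time_s: 4.82
tcp_pos: [0.6156, -0.0099, 0.0612]
orientation: [[0.967, 0.255, 0.001], [0.255, -0.967, -0.0], [0.001, 0.0, -1.0]]
contact_force: [-0.1, -0.1, 1.9]
gripper_width: 0.002
gripper_force: 0.6
```

Call:
servo_tool(motion=[[[0,0,-0.002],[0,0,0]],[[0,0,-0.004],[0,0,0]],[[0,0,-0.006],[0,0,0]],[[0,0,-0.006],[0,0,0]]])

```text
time_s: 5.32
tcp_pos: [0.6155, -0.0099, 0.0585]
orientation: [[0.967, 0.255, 0.001], [0.255, -0.967, 0.0], [0.001, 0.0, -1.0]]
contact_force: [0.9, 0.2, 1.4]
gripper_width: 0.007
gripper_force: 0.7
```

Call:
servo_tool(motion=[[[0,0,-0.001],[0,0,0]],[[0,0,-0.002],[0,0,0]],[[0,0,-0.002],[0,0,0]]])

```text
time_s: 5.7
tcp_pos: [0.6155, -0.0099, 0.0578]
orientation: [[0.967, 0.255, 0.001], [0.255, -0.967, -0.0], [0.001, 0.0, -1.0]]
contact_force: [0.5, -0.2, 2.7]
gripper_width: 0.006
gripper_force: 1.4
```

Call:
servo_tool(motion=[[[0,0,-0.001],[0,0,0]],[[0,0,-0.001],[0,0,0]]])

```text
time_s: 5.95
tcp_pos: [0.6155, -0.0099, 0.0578]
orientation: [[0.967, 0.255, 0.001], [0.255, -0.967, -0.0], [0.001, 0.0, -1.0]]
contact_force: [-0.4, 0.5, 5.1]
gripper_width: 0.01
gripper_force: 2.5
```

Call:
servo_tool(motion=[[[-0.007,-0.009,0.0015],[0,0,0]],[[-0.0145,-0.018,0.0015],[0,0,0]],[[-0.0225,-0.026,0.0015],[0,0,0]],[[-0.0305,-0.0345,0.0015],[0,0,0]],[[-0.039,-0.042,0.0015],[0,0,0]]])

```text
time_s: 6.58
tcp_pos: [0.599, -0.0269, 0.0574]
orientation: [[0.967, 0.255, -0.001], [0.255, -0.967, 0.0], [-0.0, -0.0, -1.0]]
contact_force: [2.4, 1.6, 1.9]
gripper_width: 0.005
gripper_force: 1.4
```

Call:
servo_tool(motion=[[[-0.0086,-0.0077,0.001],[0,0,0]],[[-0.0178,-0.0147,0.001],[0,0,0]],[[-0.027,-0.0217,0.001],[0,0,0]],[[-0.0366,-0.028,0.001],[0,0,0]],[[-0.0463,-0.0342,0.001],[0,0,0]]])

```text
time_s: 7.2
tcp_pos: [0.5805, -0.0405, 0.058]
orientation: [[0.967, 0.255, -0.001], [0.255, -0.967, -0.0], [-0.001, -0.0, -1.0]]
contact_force: [0.7, 1.0, 2.0]
gripper_width: 0.01
gripper_force: 0.9
```

Call:
servo_tool(motion=[[[-0.01,-0.0055,0],[0,0,0]],[[-0.02,-0.011,0],[0,0,0]],[[-0.0307,-0.0158,0],[0,0,0]],[[-0.041,-0.0205,0],[0,0,0]],[[-0.052,-0.0245,0],[0,0,0]]])

```text
time_s: 7.82
tcp_pos: [0.5596, -0.0503, 0.0579]
orientation: [[0.967, 0.255, -0.001], [0.255, -0.967, 0.0], [-0.001, -0.0, -1.0]]
contact_force: [-0.2, -0.4, 0.1]
gripper_width: 0.006
gripper_force: 0.0
```

Call:
servo_tool(motion=[[[-0.011,-0.004,0],[0,0,0]],[[-0.022,-0.007,0],[0,0,0]],[[-0.033,-0.01,0],[0,0,0]],[[-0.0445,-0.0125,0],[0,0,0]],[[-0.0557,-0.0145,0],[0,0,0]]])

```text
time_s: 8.45
tcp_pos: [0.5375, -0.056, 0.0581]
orientation: [[0.967, 0.255, -0.0], [0.255, -0.967, -0.0], [-0.0, -0.0, -1.0]]
contact_force: [1.0, -0.4, 1.1]
gripper_width: 0.004
gripper_force: 0.9
```

Table 3 gives the next leg, to stud 4.

Call:
servo_tool(motion=[[[-0.0115,-0.0013,0],[0,0,0]],[[-0.023,-0.0026,0],[0,0,0]],[[-0.0345,-0.003,0],[0,0,0]],[[-0.046,-0.0035,0],[0,0,0]],[[-0.0575,-0.003,0],[0,0,0]]])

```text
time_s: 9.07
tcp_pos: [0.5142, -0.0571, 0.0578]
orientation: [[0.967, 0.255, -0.001], [0.255, -0.967, 0.0], [-0.001, -0.0, -1.0]]
contact_force: [1.6, 0.1, 0.5]
gripper_width: 0.007
gripper_force: 0.4
```

Call:
servo_tool(motion=[[[-0.0115,0.0005,0],[0,0,0]],[[-0.023,0.002,0],[0,0,0]],[[-0.0345,0.003,0],[0,0,0]],[[-0.0455,0.005,0],[0,0,0]],[[-0.057,0.0075,0],[0,0,0]]])

```text
time_s: 9.7
tcp_pos: [0.4916, -0.0541, 0.0581]
orientation: [[0.967, 0.255, -0.001], [0.255, -0.967, -0.0], [-0.001, -0.0, -1.0]]
contact_force: [2.6, 0.2, 2.1]
gripper_width: 0.008
gripper_force: 0.9
```

Call:
servo_tool(motion=[[[-0.011,0.003,0],[0,0,0]],[[-0.022,0.006,0],[0,0,0]],[[-0.033,0.01,0],[0,0,0]],[[-0.044,0.014,0],[0,0,0]],[[-0.0545,0.0187,0],[0,0,0]]])

```text
time_s: 10.32
tcp_pos: [0.4705, -0.0467, 0.0583]
orientation: [[0.967, 0.255, 0.001], [0.255, -0.967, -0.0], [0.001, 0.001, -1.0]]
contact_force: [2.3, -1.9, 1.6]
gripper_width: 0.002
gripper_force: 1.4
```

Call:
servo_tool(motion=[[[-0.0105,0.0047,0],[0,0,0]],[[-0.0206,0.01,0],[0,0,0]],[[-0.0305,0.0157,0],[0,0,0]],[[-0.0405,0.022,0],[0,0,0]],[[-0.05,0.028,0],[0,0,0]]])

```text
time_s: 10.95
tcp_pos: [0.4498, -0.0352, 0.058]
orientation: [[0.967, 0.255, -0.001], [0.255, -0.967, 0.0], [-0.001, -0.0, -1.0]]
contact_force: [0.9, -0.3, 1.1]
gripper_width: 0.004
gripper_force: 0.8
```

Call:
servo_tool(motion=[[[0,0,-0.001],[0,0,0]],[[0,0,-0.001],[0,0,0]]])

```text
time_s: 11.2
tcp_pos: [0.4495, -0.035, 0.0577]
orientation: [[0.967, 0.255, -0.002], [0.255, -0.967, 0.001], [-0.002, -0.001, -1.0]]
contact_force: [-1.5, 1.9, 5.2]
gripper_width: 0.005
gripper_force: 2.7
```

All five now read as pressed. Next I'll lift straight up and back off to look.

Call:
servo_tool(motion=[[[0,0,0.1],[0,0,0]],[[0,0,0.25],[0,0,0]],[[0,0,0.4],[0,0,0]],[[0,-0.15,0.45],[0,0,0]],[[0.0,-0.25,0.45],[0,0,0]]])

```text
time_s: 11.82
tcp_pos: [0.4516, -0.1369, 0.2404]
orientation: [[0.967, 0.256, 0.004], [0.256, -0.967, -0.002], [0.004, 0.003, -1.0]]
contact_force: [1.0, 0.1, -0.1]
gripper_width: 0.007
gripper_force: 0.0
```

Call:
servo_tool(motion=[[[0,0,0],[0,0,0]],[[0,0,0],[0,0,0]],[[0,0,0],[0,0,0]]])

```text
time_s: 12.2
tcp_pos: [0.4499, -0.1344, 0.237]
orientation: [[0.967, 0.256, -0.002], [0.256, -0.967, 0.001], [-0.001, -0.001, -1.0]]
contact_force: [0.0, -0.2, -0.1]
gripper_width: 0.007
gripper_force: 0.0
```

```bash
python3 w.py w3; python3 - <<'E'
from h import *
c=calibration("side");im,d=get_image("side");cv2.imwrite("pics/s3.png",cv2.resize(im[200:280,250:420,::-1],None,fx=4.5,fy=4.5))
for b in blobs(im,c["camera_matrix"],np.linalg.inv(c["world_to_cam"]),.04,np.array([.53,-.06]),.12,8):print(b)
E
```

```text
('r', np.int32(2420), array([346.7,  45.4]), array([ 0.5834, -0.1179]))
12.2 [ 0.4499 -0.1344  0.237 ] [[0.9667, 0.256, -0.0016], [0.256, -0.9667, 0.001], [-0.0013, -0.0013, -1.0]] [ 0.02 -0.21 -0.11] 0.007065364710688343
('r', np.int32(105), array([347. , 221.6]), array([ 0.5657, -0.0863]))
```

View pics/w3.png

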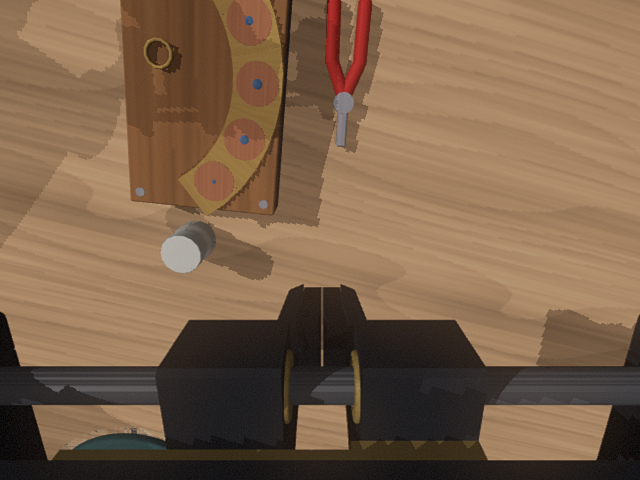

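View pics/s3.png

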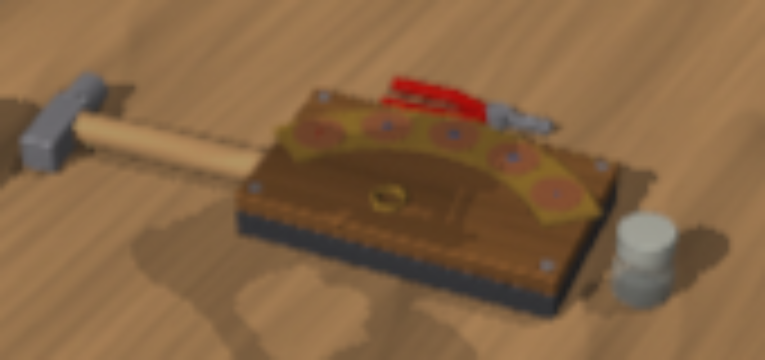

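The wrist view shows studs 2–5 at (249,20), (257,84), (244,139) and (214,181). They are sunk into their bezels, with only small centre dots showing. I'll measure the dot sizes to get the pressed depth.

Call:
servo_tool(motion=[[[0.12,0.1,0],[0,0,0]],[[0.12,0.1,0],[0,0,0]],[[0.12,0.1,0],[0,0,0]],[[0.12,0.1,0],[0,0,0]]])

```text
time_s: 12.8
tcp_pos: [0.4977, -0.0957, 0.2376]
orientation: [[0.967, 0.255, -0.001], [0.255, -0.967, -0.0], [-0.001, -0.0, -1.0]]
contact_force: [-0.7, 0.7, -0.5]
gripper_width: 0.005
gripper_force: 0.0
```

```bash
python3 - <<'E'
from h import *
im,d=get_image("wrist");o=env.get_obs()
c=calibration("wrist");K=c["camera_matrix"];T=np.eye(4);T[:3,:3]=o["orientation"];T[:3,3]=o["tcp_pos"];T=T@c["T_tool_cam"]
v=(np.array([.5195,.062]),np.radians(-171.2));W=np.linalg.inv(T)
big=[]
for k in range(5):
    a=np.radians(134-22*k)+v[1];p=np.r_[v[0]+.12*np.array([np.cos(a),np.sin(a)]),.039,1]
    q=W@p;u=(K@q[:3])[:2]/q[2];mm=1e3*q[2]/K[0,0]
    x,y=u.round().astype(int);s=im[max(0,y-16):y+17,x-16:x+17].astype(int)
    m=(s[:,:,2]>s[:,:,0]) if k else (s[:,:,0]-s[:,:,1]>110)
    print(k+1,u.round(1),"px mm",mm.round(3),"r mm",(np.sqrt(m.sum()/np.pi/.95)*mm).round(2))
    big.append(cv2.resize(im[max(0,y-16):max(0,y-16)+33,x-16:x+17,::-1],(150,150),interpolation=0))
cv2.imwrite("pics/d.png",np.hstack(big))
E
```

```text
1 [256.5  43.5] px mm 0.789 r mm 1.02
2 [284.5  98.5] px mm 0.823 r mm 3.23
3 [290.8 155. ] px mm 0.86 r mm 4.13
4 [277.1 204.8] px mm 0.896 r mm 3.7
5 [247.4 242.4] px mm 0.925 r mm 1.51
```

View pics/d.png

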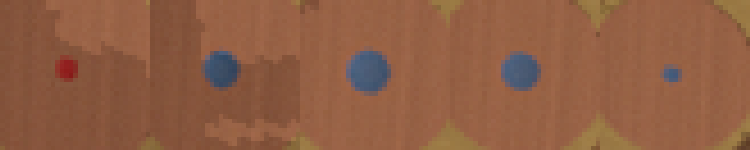

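The dots are centred where predicted, so the block has not moved. Their size puts every stud past about 3 mm, with stud 3 the shallowest. The arm is clear, so I'm handing in.

```bash
python3 -c "
from workcell import env
print(env.job_done())"
```

```text
the job is handed in; nothing more can be done
None
```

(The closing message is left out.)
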